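# Open the gearbox filler cap

## Task

The gearbox on the bench needs oil. Swing the locking arm well clear of the filler cap, about a quarter turn to the side it opens to, then unscrew the black winged cap until it comes free of its thread, lift it off and set it down gently, upright, on the free floor of the aluminium tray. Leave the other things on the bench and the ring nut in the tray where they are.

Things in the scene. Friction and masses are not known exactly. Their poses are not given: they have to be found in the camera images.
- gearbox: Fixed pale cast gearbox, foot 215 x 140 mm, 62 mm high. Origin on the bench under the axis of the filler neck; x runs from the neck towards the locking arm's pivot post, z up. The steel neck (29 mm radius over its thread, 27 mm tall) stands on a round seat 70 mm above the bench.
- lock_arm (a joint): Angle of the locking arm, a level steel bar 18 mm wide across the cap's top (underside 156, top 166 mm above the bench). Turns about the upright line through lock_pivot. 0: along the gearbox's -x, over the cap; positive (clockwise from above) swings its end to the gearbox's +y, the opening side, up to 1.9; stop at -0.25. Starts at -0.15 to 0.25, stays where left, needs about 1 N at the peg.
- lock_pivot (a point): Top of the arm's hub on its upright pivot axis, 85 mm along the gearbox's +x from the neck axis, 167 mm above the bench. Hub radius 16 mm.
- lock_peg (a point): Top centre of the upright steel peg near the free end of the locking arm: 16 mm diameter, rising 27 mm above the arm, top 193 mm above the bench, 122 mm from the pivot axis. Push the peg sideways to swing the arm; things carried over the swung arm must clear it.
- cap: Loose black screw cap, about 0.3 kg: round ribbed skirt 73 mm across, 41 mm high, and across its top an upright flat wing bar 96 mm long, 16 mm thick, 34 mm tall (75 mm in all). Origin: centre of the skirt's lower rim; z up, x along the wing bar. Screwed down, its origin is 70 mm above the bench. Counter-clockwise from above unscrews it; stays where left.
- cap_grip (a point): Middle of the wing bar, 60 mm above the cap's origin (bar: 41 to 75 mm above it). The cap is stiff to turn, 0.25 N m, climbs 4.3 mm per rad and comes free after about 3.6 rad (15 mm up); up to 1 rad more does no harm. It must then rise straight up some 15 mm more to clear the neck.
- seal (a joint): Sealing ring inside the neck that the cap's blade turns along with it: rad turned counter-clockwise from the start, 0 at the start. It trails the cap by up to about 0.3 rad.
- tray: Fixed aluminium tray, 160 mm (x) by 230 mm (y) outside, 28 mm high, walls 4 mm, floor about 4 mm thick. Origin under its centre, z up. A ring nut lies in its +y half; the -y half is free: a point 50 mm towards -y from the centre suits the cap.
- ring_nut: Loose dark steel ring nut lying in the tray, 60 mm outside and 40 mm inside diameter, 20 mm high. Leave it alone. Origin at the centre of its underside.
- grease_tin: Bystander: steel tin, 62 mm diameter, 70 mm high, standing between gearbox and tray. Origin at the centre of its underside.
- wrench: Bystander: open-ended wrench lying on the bench near the robot.
- roller_a: Bystander: red feed roller, 100 mm diameter, 91 mm high, at the back of the bench.
- roller_b: Bystander: a second red feed roller like roller_a.
- oil_bottle: Bystander: grey bottle, 68 mm diameter, 140 mm high, to the left.
- brush: Bystander: hand brush lying to the right.
- carton: Bystander: small carton, 110 x 90 x 70 mm, at the back on the right.

How it is judged:
By the outcome, as a careful person would: the job done as asked, in the order asked, and still so for the second after the job is handed in, with the robot touching nothing.
It also fails if it takes over 72 s, if anything falls off the work surface, if the arm or the gripper's body presses on something with over 40 N, if the wrist force passes 120 N, or if a joint passes its speed limit or range.

## Robot

A 6-joint arm with a two-finger parallel gripper is mounted at the origin on the work surface. World frame = base frame: x ahead of the robot, y to its left, z up, the work surface at z = 0. Lengths are in mm, angles in rad, forces in N, time in s.
With the tool pointing down it reaches from about 275 to 750 mm from the base axis. Payload 10.2 kg.
Tool frame: the origin (TCP) lies between the finger pads; the fingertips stand 8 mm ahead of it and the grasp point (between the pads) lies 11 mm behind it; z points along the fingers, x is the direction in which the jaws open and shut, and the axes are right-handed (so a half turn about z gives the same grasp; the last joint's range is limited). The gripper opens to 85 mm and grips with 20 to 120 N. Pads are 22 mm wide; open, the fingers measure 114 mm over their backs; the gripper's body (76 mm by 85 mm) begins 54 mm behind the grasp point. The pads swing forward as they close: fully open they stand 13 mm farther back than shut.
Start: joints at [-1.473, 0.313, 1.498, -0, 1.331, -0.223], TCP at [165.533, -498.227, 239.294] pointing down, gripper open.
Joint ranges: [-2.94, 2.94], [-0.97, 2.17], [0.19, 2.56], [-1.23, 4.37], [0.02, 3.11], [-2.88, 2.88]. Speed limits (rad/s): [2.39, 2.39, 3.01, 3.14, 3.14, 3.14].

## Interface

Orientations are given as a unit quaternion [w, x, y, z].
In Python, from rig import sense, eyes, ctrl gives the robot as it stands.
- The arm moves only by the tool move_arm, never from a script. Its argument "rows" is a list that holds one entry, the list of rows, each a list of 5 numbers: the shift along the tool's x, y, z in mm, then the turn about the tool's z in units of 6 degrees (1.0 is 6 degrees), then the gripper command: -1 is shut, 1 is fully open, values between are in proportion. In form: [[[dx, dy, dz, roll, jaw], ...]]. A call has 1 to 12 rows; each row is the pose to reach, as a shift and turn from the pose measured when the call began, along the tool's axes at that moment; what a row does not reach only later rows make up. A row lasts 1/8 s, in which the tool goes at most 62.5 mm and 10.7 degrees, less where a joint would pass 70% of its speed; a pose out of reach is approached as far as the arm can. A call with a gripper value outside its range is refused whole. The fingers move at their own pace and stop on an object; "squeeze" is the grip in N (left out, the last holds). Time passes only in rows, so rows that repeat a pose let the fingers close. It gives the time, the measured TCP pose, the force and the opening at its end, in the units of the state.
- sense(): the state, without advancing time (a new reading comes with each control period).
- eyes.capture(name): name is "scene" or "top"; returns a dict with "color" (384x512x3 uint8, blue, green, red), "vertical_fov" (degrees; the focal length in pixels is half the picture's height over the tangent of half this angle, whatever the lens; pixels are square), "cx", "cy" (the principal point, pixels), "xyz" and "attitude" of the camera in the world. Camera axes: x right, y down, z forward; pixel columns grow to the right and rows downward; lengths in mm; the calibration is good to about 2 mm. A picture is of the moment at which its call begins. There is no depth.
- ctrl.finish_job(): hands the job in, once; it reports no verdict.
The state is a dict: "time_s": time; "joints": joint angles; "dq": joint speeds; "tau": joint torques, N m; "eef_pos": TCP position; "ee_rot": TCP orientation; "force": force on the tool from outside, world axes, zero at the start; "wrist_torque": the same for the moment, N m; "grip_width": opening from 0.0 (shut) to 1.0 (fully open).
Only numpy, scipy, OpenCV 4.12 (cv2) and the standard library are available. Lean on these libraries where they do the work, as an engineer would, in place of code of your own. Each camera call takes 0.05 s, during which the arm holds its last target. There are 200 camera calls.

## Working session

There is one attempt and no reset: what is moved stays moved. The work goes in short steps, Python scripts to look and compute and a tool call to move; the robot and the scene stay as the last step left them, time stands still between calls to the robot, and variables do not carry over. Pictures are saved under pics/ and viewed, about 8 in all and at most 12, crops included, and the job is handed in when it is done.

Besides the shell and the picture viewer there is one more tool, called as name([rows], argument=value, ...), one row to a line, values as JSON. move_arm: Moves the arm, as the interface text tells. Its arguments: {"type":"object","properties":{"rows":{"type":"array","items":{"type":"array","items":{"type":"array","items":{"type":"number"}}}},"squeeze":{"type":"number"}},"required":["rows"]}

```bash
mkdir -p pics
cat > h.py <<'E'
import numpy as np, cv2
from scipy.spatial.transform import Rotation as R
from rig import sense, eyes, ctrl
def Rq(q): return R.from_quat([q[1],q[2],q[3],q[0]])
def snap(n,f):
    c=eyes.capture(n); cv2.imwrite('pics/'+f,c['color'])
    import pickle; d={k:v for k,v in c.items() if k!='color'}; pickle.dump(d,open(f'cal_{n}.pkl','wb')); return c
def cal(n):
    import pickle; return pickle.load(open(f'cal_{n}.pkl','rb'))
def att(c):
    a=np.array(c['attitude'],float); return Rq(a).as_matrix() if a.size==4 else a.reshape(3,3)
def pix(c,p):
    f=192/np.tan(np.radians(c['vertical_fov'])/2); v=att(c).T@(np.array(p,float)-np.array(c['xyz'])); return np.array([c['cx']+f*v[0]/v[2],c['cy']+f*v[1]/v[2]])
def onz(c,u,v,z):
    f=192/np.tan(np.radians(c['vertical_fov'])/2); d=att(c)@np.array([(u-c['cx'])/f,(v-c['cy'])/f,1]); o=np.array(c['xyz'],float); return o+d*(z-o[2])/d[2]
E
python3 - <<'E'
from h import *
s=sense(); print(s)
for n in('scene','top'):
    c=snap(n,n+'1.png'); print({k:v for k,v in c.items() if k!='color'})
a=cv2.imread('pics/scene1.png');b=cv2.imread('pics/top1.png')
E
```

```text
{'time_s': 0.0, 'joints': array([-1.47341274e+00,  3.13445138e-01,  1.49843592e+00, -1.85181825e-07,
        1.33099601e+00, -2.23414189e-01]), 'dq': array([ 0.0006218 ,  0.00153797, -0.00052753,  0.00101154, -0.0019614 ,
        0.00083156]), 'tau': array([ 8.39411587e-04, -4.12261963e+01, -2.59741312e+01, -1.65264105e-04,
        4.20312543e-03, -1.27675389e-05]), 'eef_pos': array([ 165.50180836, -497.97214705,  238.73799317]), 'ee_rot': array([-4.81744853e-04,  8.10963389e-01, -5.85096547e-01, -4.24678045e-04]), 'force': array([ 0.38310915, -0.78832005,  0.02699551]), 'wrist_torque': array([-0.01860682,  0.07890632, -0.01587813]), 'grip_width': 1.00169523339633}
{'vertical_fov': 45.2355654033802, 'cx': 266.1307586832738, 'cy': 187.89299248824008, 'xyz': array([1323.12814123,  229.77575096, 1070.97401884]), 'attitude': array([-0.20762832,  0.56414243,  0.74918088, -0.27813992])}
{'vertical_fov': 55.942389639608926, 'cx': 254.82165161105283, 'cy': 191.27422765216983, 'xyz': array([ 382.61097829,  -10.42103405, 1219.78333773]), 'attitude': array([ 0.06724415, -0.70182781,  0.70657368, -0.06057704])}
```

View pics/top1.png

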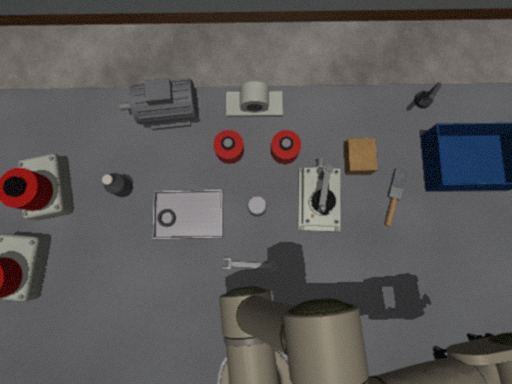

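View pics/scene1.png

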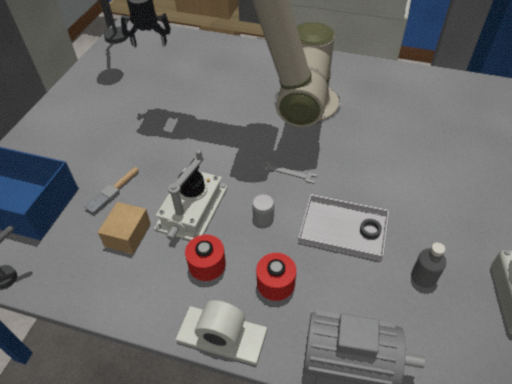

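The top view shows the gearbox at about (320,198), the tray at (188,214) with the nut at its left, and the tin at (257,205). In the scene view the lock arm lies over the cap at (188,178). I'll enlarge both.

Run:
```python
import cv2,numpy as np
a=cv2.imread('pics/top1.png')[150:240,280:360];b=cv2.imread('pics/scene1.png')[145:245,145:235]
a=cv2.resize(a,(400,450),interpolation=cv2.INTER_CUBIC);b=cv2.resize(b,(405,450),interpolation=cv2.INTER_CUBIC)[:,:400]
m=cv2.convertScaleAbs(np.hstack([a,b]),alpha=1.5,beta=15);cv2.imwrite('pics/z1.png',m)
from h import *
c=cal('top')
for n,u,v,z in [('traycorners',153,191,28),('',222,190,28),('',222,237,28),('',153,239,28),('nut',167,217,24),('tin',257,205,70),('gb',303,167,62),('gb',341,169,62),('gb',340,231,62),('gb',300,230,62)]: print(n,onz(c,u,v,z).round())
```

```text
traycorners [604. 342.  28.]
 [606. 110.  28.]
 [449. 109.  28.]
 [444. 335.  28.]
nut [517. 293.  24.]
tin [548.  -7.  70.]
gb [ 675. -159.   62.]
gb [ 667. -284.   62.]
gb [ 464. -271.   62.]
gb [ 468. -143.   62.]
```

View pics/z1.png

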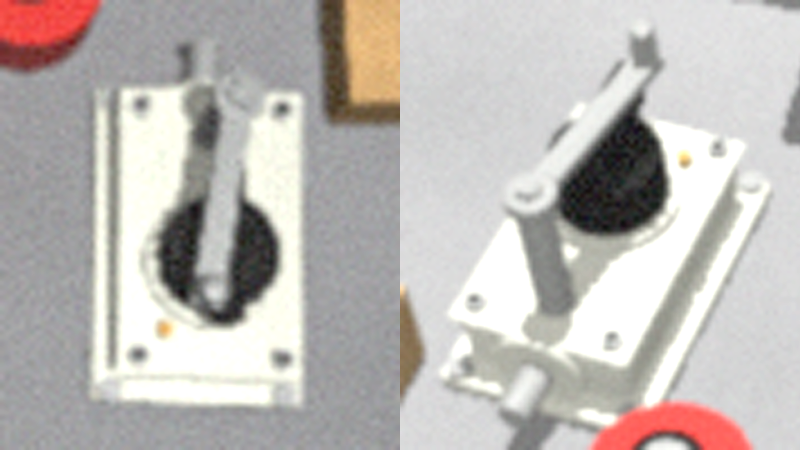

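```bash
cat >> h.py <<'E'
def tri(pts):
    A=[];b=[]
    for n,u,v in pts:
        c=cal(n);o=np.array(c['xyz']);d=onz(c,u,v,0)-o;d/=np.linalg.norm(d);P=np.eye(3)-np.outer(d,d);A.append(P);b.append(P@o)
    return np.linalg.lstsq(np.vstack(A),np.hstack(b),rcond=None)[0]
E
python3 - <<'E'
from h import *
T=cal('top');S=cal('scene')
print('pivot',onz(T,327.6,168.4,167).round(1),onz(S,173.9,188.3,167).round(1),tri([('top',327.6,168.4),('scene',173.9,188.3)]).round(1))
print('peg',onz(T,322.4,207.6,193).round(1),onz(S,199.4,151.2,193).round(1))
print('cap',onz(T,324,202,111).round(1), onz(T,322.5,202.5,72).round(1))
# scene foot/gearbox top corners crop px
for x,y in [(448,315),(585,100),(745,148),(630,362)]: print(onz(S,145+(x-400)/4.5,145+y/4.5,62).round(1))
for n,u,v,z in [('gb',280+118/5,150+90/5,62),('gb',280+300/5,150+95/5,62),('gb',280+298/5,150+380/5,62),('gb',280+115/5,150+375/5,62)]: print(n,onz(T,u,v,z).round())
s=sense(); print(s['eef_pos'],Rq(s['ee_rot']).as_matrix().round(3))
E
```

```text
pivot [ 643.2 -219.   167. ] [ 645.8 -216.3  167. ] [ 643.6 -218.7  164. ]
peg [ 521.6 -194.1  193. ] [ 524.6 -190.4  193. ]
cap [ 550.2 -214.4  111. ] [ 554.5 -216.8   72. ]
[ 670.2 -277.4   62. ]
[ 480.  -266.4   62. ]
[ 491.2 -149.2   62. ]
[ 672.6 -157.4   62. ]
gb [ 671. -161.   62.]
gb [ 667. -280.   62.]
gb [ 480. -270.   62.]
gb [ 484. -153.   62.]
[ 165.50908331 -497.99647167  238.78930777] [[ 0.315 -0.949 -0.   ]
 [-0.949 -0.315  0.001]
 [-0.001 -0.    -1.   ]]
```

move_arm([
  [[-60,-145,0,3,-0.3],[-60,-145,0,3,-0.3],[-120,-290,0,6,-0.3],[-120,-290,0,6,-0.3],[-120,-290,0,6,-0.3],[-178,-436,0,10,-0.3],[-178,-436,0,10,-0.3],[-178,-436,0,10,-0.3],[-178,-436,0,10,-0.3],[-178,-436,0,10,-0.3],[-178,-436,0,10,-0.3],[-178,-436,0,10,-0.3]],
], squeeze=40)

```text
time_s: 1.6
eef_pos: [522.6, -192.4, 239.3]
ee_rot: [0.0, -0.409, 0.912, 0.0]
force: [1.2, -0.0, 0.7]
grip_width: 0.349
```

Run:
```python
from h import *
a=snap('top','t2.png')['color'];b=snap('scene','s2.png')['color']
a=cv2.resize(a[150:240,280:360],(400,450),interpolation=cv2.INTER_CUBIC);b=cv2.resize(b[105:205,150:240],(405,450),interpolation=cv2.INTER_CUBIC)[:,:400]
cv2.imwrite('pics/z2.png',cv2.convertScaleAbs(np.hstack([a,b]),alpha=1.5,beta=15))
```

```text
(no output)
```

View pics/z2.png

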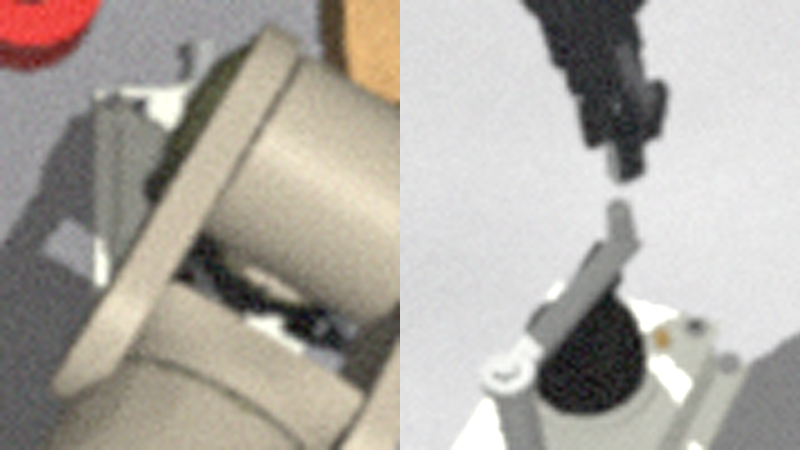

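move_arm([
  [[0,0,0,0,-0.1],[0,0,20,0,-0.1],[0,0,40,0,-0.1],[0,0,58,0,-0.1],[0,0,58,0,-0.1],[0,0,58,0,-0.4],[0,0,58,0,-0.4],[0,0,58,0,-0.4]],
])

```text
time_s: 2.7
eef_pos: [522.9, -192.2, 181.7]
ee_rot: [0.0, -0.409, 0.912, 0.0]
force: [0.4, 0.3, -0.1]
grip_width: 0.297
```

Run:
```python
from h import *
s=sense(); p=s['eef_pos']; M=Rq(s['ee_rot']).as_matrix(); print(p,s['force'])
pv=np.array([644.5,-217.5]); r0=p[:2]-pv; print(np.linalg.norm(r0))
a0=np.arctan2(r0[1],r0[0])
for k in range(1,13):
    a=a0-k*np.radians(8); q=pv+122*np.array([np.cos(a),np.sin(a)]); d=M.T@np.array([*(q-p[:2]),0]); print(k,q.round(),d.round(1))
```

```text
[ 522.93800906 -192.17699323  181.74088506] [ 0.38860264  0.26453519 -0.0581615 ]
124.17154389287366
1 [ 530. -176.] [-16.4   5.6   0. ]
2 [ 537. -161.] [-32.6  10.8   0. ]
3 [ 546. -146.] [-49.4  13.7   0. ]
4 [ 556. -133.] [-66.4  14.3   0.1]
5 [ 569. -122.] [-83.3  12.5   0.1]
6 [ 583. -112.] [-99.8   8.3   0.1]
7 [ 598. -105.] [-1.156e+02  1.900e+00  1.000e-01]
8 [615. -99.] [-1.303e+02 -6.600e+00  1.000e-01]
9 [631. -96.] [-1.437e+02 -1.710e+01  1.000e-01]
10 [648. -96.] [-155.5  -29.4    0.2]
11 [665. -97.] [-165.5  -43.1    0.2]
12 [ 682. -101.] [-173.4  -58.2    0.2]
```

move_arm([
  [[-16,5,0,0,-0.4],[-33,11,0,0,-0.4],[-49,14,0,0,-0.4],[-66,14,0,0,-0.4],[-83,12,0,0,-0.4],[-100,8,0,0,-0.4],[-116,2,0,0,-0.4],[-130,-7,0,0,-0.4],[-144,-17,0,0,-0.4],[-156,-29,0,0,-0.4],[-166,-43,0,0,-0.4],[-166,-43,0,0,-0.4]],
])

```text
time_s: 4.2
eef_pos: [666.4, -96.3, 181.3]
ee_rot: [0.001, -0.41, 0.912, 0.0]
force: [-0.1, -0.6, -0.4]
grip_width: 0.298
```

move_arm([
  [[0,0,-30,0,-0.1],[0,0,-70,0,-0.1],[0,0,-70,0,0],[120,15,-70,0,1],[240,29,-70,0,1],[360,43,-70,0,1],[480,58,-70,0,1],[480,58,-70,0,1],[480,58,-70,0,1],[480,58,-70,0,1],[480,58,-70,0,1],[480,58,-70,0,1]],
])

```text
time_s: 5.7
eef_pos: [301.9, -417.5, 249.6]
ee_rot: [0.001, -0.408, 0.913, 0.001]
force: [0.4, 0.9, -0.4]
grip_width: 0.999
```

Run:
```python
from h import *
a=snap('top','t3.png')['color'];b=snap('scene','s3.png')['color']
a=cv2.resize(a[150:240,280:360],(400,450),interpolation=cv2.INTER_CUBIC);b=cv2.resize(b[145:245,145:235],(405,450),interpolation=cv2.INTER_CUBIC)[:,:400]
m=np.hstack([a,b]); m=(255*(m/255.)**0.5).astype(np.uint8);cv2.imwrite('pics/z3.png',m)
```

```text
(no output)
```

View pics/z3.png

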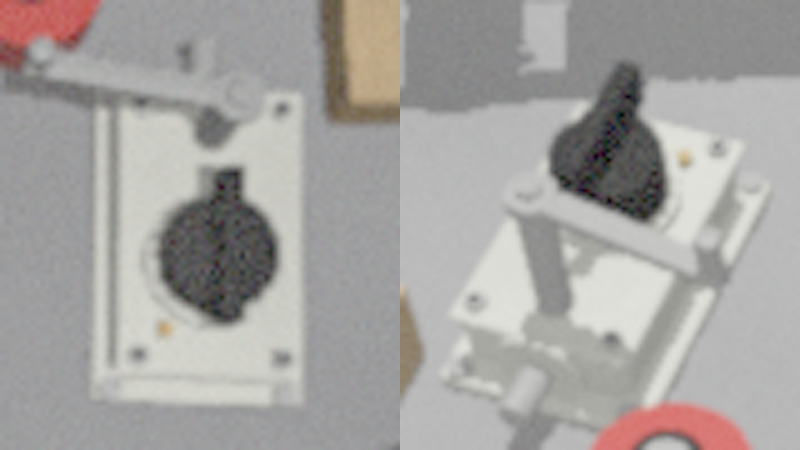

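The locking arm is swung about 90° toward +y, with its peg at crop (40,50). The cap's wing runs roughly along x, from crop (230,168) to (230,322). I'll fit the cap silhouette in both views.

```bash
cat > fit.py <<'E'
from h import *
from scipy.optimize import minimize
T,S=cal('top'),cal('scene')
def sil(c,x,y,th,z0,sh=4):
    m=np.zeros((384*sh,512*sh),np.uint8)
    t=np.linspace(0,2*np.pi,40)
    cyl=[(x+36.5*np.cos(a),y+36.5*np.sin(a),z0+h) for a in t for h in(0,41)]
    u=np.array([np.cos(th),np.sin(th)]);n=np.array([-u[1],u[0]])
    bar=[(*(np.array([x,y])+i*48*u+j*8*n),z0+h) for i in(-1,1) for j in(-1,1) for h in(41,75)]
    for P in(cyl,bar):
        q=np.array([pix(c,p) for p in P]); cv2.fillConvexPoly(m,cv2.convexHull(((q+.5)*sh).astype(np.int32)),255)
    return cv2.resize(m,(512,384),interpolation=cv2.INTER_AREA)/255.
def fit(ft,fs,x,y,th,z0,thr=62,excl=None):
    I=[]
    for f,c in((ft,T),(fs,S)):
        if f is None: continue
        g=cv2.GaussianBlur(cv2.imread('pics/'+f).max(2),(0,0),.5).astype(float)
        u,v=pix(c,(x,y,z0+35)).astype(int); w=np.s_[v-20:v+21,u-20:u+21]; I.append((np.clip((thr+15-g)/30,0,1)[w],w,c))
    def cost(p): return sum(np.abs(d-sil(c,p[0],p[1],p[2],z0)[w]).sum() for d,w,c in I)
    b=min((cost((x,y,t)),t) for t in np.linspace(th-1.2,th+1.2,13))
    r=minimize(cost,(x,y,b[1]),method='Nelder-Mead',options=dict(initial_simplex=[(x,y,b[1]),(x+6,y,b[1]),(x,y+6,b[1]),(x,y,b[1]+.2)],xatol=.1,fatol=.1))
    return r.x,r.fun
E
python3 - <<'E'
from fit import *
for a in(('t3.png','s3.png'),('t3.png',None),(None,'s3.png')):
  for thr in(45,62):
    print(a,thr,fit(*a,557,-214,0,70,thr))
g=cv2.imread('pics/t3.png').max(2); print(g[180:216:3,306:342:2])
E
```

```text
('t3.png', 's3.png') 45 (array([ 5.55761319e+02, -2.14934220e+02, -2.47046004e-02]), np.float64(373.61176470588236))
('t3.png', 's3.png') 62 (array([ 5.56112287e+02, -2.14386314e+02,  2.24705942e-02]), np.float64(283.98627450980393))
('t3.png', None) 45 (array([ 5.57661341e+02, -2.14380349e+02, -1.01439974e-01]), np.float64(119.58627450980391))
('t3.png', None) 62 (array([ 5.57678952e+02, -2.13992571e+02, -7.79636703e-02]), np.float64(76.81176470588235))
(None, 's3.png') 45 (array([ 5.45276156e+02, -2.17037330e+02,  1.25385220e-01]), np.float64(216.84117647058824))
(None, 's3.png') 62 (array([ 5.48219528e+02, -2.16641218e+02,  6.66669402e-02]), np.float64(179.99411764705883))
[[161 165 167 163 163 160 160 147 131 152 166 161 164 157 156 162 163 126]
 [166 162 162 159 162 162 156 104  99  90  72  91 161 158 159 157 160 128]
 [168 164 167 163 164 161 161  89  56  22  30  65 161 159 157 157 155 125]
 [165 166 165 165 163 148 113  63  34  13  29  60 149 162 157 156 162 116]
 [167 166 166 136  80  40  31  36  20  25  25  24  21  85 154 159 162 122]
 [168 167 148  98  34  31  26  28  19  15  29  28  17  20  94 164 160 119]
 [173 154 134  42  23  29  24  33  23  20  36  26  32  27  26 137 165 118]
 [171 130 126  36  28  34  37  33  28  28  22  15  28  32  20 136 165 122]
 [174 143 145  48  26  34  29  26  14  14  25  14  25  23  43 144 168 123]
 [175 168 151 130  33  23  34  28  27  25  39  31  27  48 125 160 162 127]
 [177 177 166 137 143  80  30  21  15  29  28  30  96 144 167 165 165 131]
 [176 174 176 162 147 148 157  98  44  21  27  72 154 162 166 162 162 132]]
```

move_arm([
  [[-100,-17,0,-2,1],[-200,-34,0,-4,1],[-322,-55,0,-6.4,1],[-322,-55,0,-6.4,1],[-322,-55,0,-6.4,1],[-322,-55,0,-6.4,1],[-322,-55,0,-6.4,1],[-322,-55,0,-6.4,1],[-322,-55,0,-6.4,1],[-322,-55,0,-6.4,1],[-322,-55,0,-6.4,1]],
], squeeze=20)

```text
time_s: 7.18
eef_pos: [559.0, -212.4, 250.7]
ee_rot: [0.001, -0.686, 0.727, 0.0]
force: [0.0, -0.2, -0.4]
grip_width: 1.004
```

Run:
```python
from h import *
s=sense(); print(s['eef_pos'],s['joints'].round(2),s['force']);M=Rq(s['ee_rot']).as_matrix();print(M.round(3)); print(np.degrees(np.arctan2(M[1,0],M[0,0])))
```

```text
[ 558.99967541 -212.40190114  250.73196078] [-0.56  0.47  1.24  0.    1.43  1.07] [ 0.03040021 -0.22617821 -0.36587426]
[[-0.058 -0.998  0.001]
 [-0.998  0.058  0.002]
 [-0.002 -0.001 -1.   ]]
-93.32679287963582
```

move_arm([
  [[1.5,1,40,0,1],[1.5,1,80,0,1],[1.5,1,105,0,1],[1.5,1,120,0,1],[1.5,1,127.5,0,1],[1.5,1,127.5,0,1],[1.5,1,127.5,0,0],[1.5,1,127.5,0,-0.4],[1.5,1,127.5,0,-1],[1.5,1,127.5,0,-1],[1.5,1,127.5,0,-1],[1.5,1,127.5,0,-1]],
], squeeze=20)

```text
time_s: 8.68
eef_pos: [558.2, -214.4, 123.5]
ee_rot: [0.001, -0.686, 0.727, -0.001]
force: [-0.5, -5.7, -0.2]
grip_width: 0.181
```

Run:
```python
from h import *
s=sense(); print(s['eef_pos'],s['joints'].round(2),s['force'],s['wrist_torque'],s['grip_width']);M=Rq(s['ee_rot']).as_matrix(); print(M.round(3),np.degrees(np.arctan2(M[1,0],M[0,0])))
```

```text
[ 558.17916404 -214.35910315  123.47816758] [-0.56  0.58  1.42  0.    1.15  1.07] [-0.5394081  -5.65618443 -0.24711741] [-1.14298819  0.09403512  0.00276507] 0.18108740014232808
[[-0.058 -0.998  0.002]
 [-0.998  0.058  0.   ]
 [-0.    -0.002 -1.   ]] -93.33246353306556
```

move_arm([
  [[1,0,0,0,-1],[1,0,0,0,-1],[1,0,-0.5,-1,-1],[1,0,-0.9,-2,-1],[1,0,-1.3,-3,-1],[1,0,-1.8,-4,-1],[1,0,-2.2,-5,-1],[1,0,-2.2,-5,-1]],
], squeeze=50)

```text
time_s: 9.68
eef_pos: [557.8, -215.1, 124.5]
ee_rot: [-0.001, 0.851, -0.525, -0.0]
force: [1.9, -1.3, -8.9]
grip_width: 0.179
```

```bash
cat > st.py <<'E'
from h import *
s=sense(); M=Rq(s['ee_rot']).as_matrix(); print(s['time_s'],s['eef_pos'].round(1),s['joints'].round(2),'F',s['force'].round(1),'Ft',(M.T@s['force']).round(1),'T',s['wrist_torque'].round(2),'g',round(s['grip_width'],3),'ang',np.degrees(np.arctan2(M[1,0],M[0,0])).round(1))
E
python3 st.py
```

```text
9.675 [ 557.8 -215.1  124.5] [-0.56  0.58  1.41  0.    1.15  0.54] F [ 1.9 -1.3 -8.9] Ft [ 2.  -1.1  8.9] T [-0.43 -0.42 -0.14] g 0.179 ang -63.4
```

move_arm([
  [[0,0,-1.1,-1.4,-1],[0,0,-1.7,-2.8,-1],[0,0,-2.4,-4.2,-1],[0,0,-3,-5.6,-1],[0,0,-3.7,-7,-1],[0,0,-4.3,-8.4,-1],[0,0,-5,-9.8,-1],[0,0,-5.5,-11,-1],[0,0,-5.9,-12,-1],[0,0,-5.9,-12,-1]],
])

```text
time_s: 10.92
eef_pos: [556.7, -214.5, 129.7]
ee_rot: [-0.002, 0.997, 0.074, -0.001]
force: [-4.6, 0.4, -5.4]
grip_width: 0.181
```

```bash
cat >> st.py <<'E'
import sys
if len(sys.argv)>1:
    n=sys.argv[1];a=snap('top',f't{n}.png')['color'];b=snap('scene',f's{n}.png')['color']
    a=cv2.resize(a[150:240,280:360],(400,450),interpolation=cv2.INTER_CUBIC);b=cv2.resize(b[125:225,145:235],(405,450),interpolation=cv2.INTER_CUBIC)[:,:400]
    m=np.hstack([a,b]); cv2.imwrite(f'pics/z{n}.png',(255*(m/255.)**0.5).astype(np.uint8))
E
python3 st.py 4
```

```text
10.925 [ 556.7 -214.5  129.7] [-0.56  0.57  1.41  0.    1.17 -0.71] F [-4.6  0.4 -5.4] Ft [-4.5 -1.   5.5] T [-0.    1.13 -0.15] g 0.181 ang 8.5
```

View pics/z4.png

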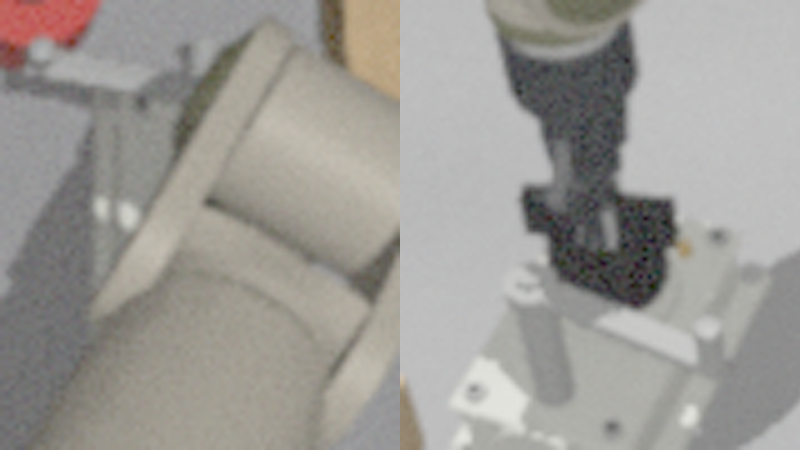

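The scene crop shows the wing now running roughly across, having turned with the jaws, and the cap is rising. Continuing.

move_arm([
  [[-1,0,-1.1,-1.4,-1],[-1,0,-1.7,-2.8,-1],[-1,0,-2.4,-4.2,-1],[-1,0,-3,-5.6,-1],[-1,0,-3.7,-7,-1],[-1,0,-4.3,-8.4,-1],[-1,0,-5,-9.8,-1],[-1,0,-5.5,-11,-1],[-1,0,-5.9,-12,-1],[-1,0,-5.9,-12,-1]],
])

```text
time_s: 12.28
eef_pos: [555.1, -215.7, 135.1]
ee_rot: [-0.002, 0.765, 0.644, -0.001]
force: [-4.4, -6.3, -8.2]
grip_width: 0.182
```

```bash
python3 st.py
```

```text
12.275 [ 555.1 -215.7  135.1] [-0.57  0.56  1.41 -0.    1.18 -1.97] F [-4.4 -6.3 -8.2] Ft [-7.  -3.3  8.2] T [-1.24  0.67 -0.11] g 0.182 ang 80.2
```

move_arm([
  [[-1,-0.5,-1.6,-1.3,-1],[-1.5,-1,-2.2,-2.6,-1],[-1.5,-1,-2.8,-3.9,-1],[-1.5,-1,-3.4,-5.2,-1],[-1.5,-1,-4,-6.5,-1],[-1.5,-1,-4.5,-7.5,-1],[-1.5,-1,-4.5,-7.5,-1],[-1.5,-1,-4.5,-7.5,-1]],
])

```text
time_s: 13.28
eef_pos: [554.6, -217.4, 138.6]
ee_rot: [-0.001, 0.462, 0.887, -0.0]
force: [5.9, -4.3, -14.4]
grip_width: 0.177
```

```bash
python3 st.py
```

```text
13.275 [ 554.6 -217.4  138.6] [-0.57  0.56  1.4  -0.    1.18 -2.75] F [  5.9  -4.3 -14.4] Ft [-6.9  2.4 14.4] T [-0.88 -1.06 -0.19] g 0.177 ang 125.0
```

move_arm([
  [[-1,0.5,-1.5,0,-1],[-1,0.5,-3,0,-1],[-1,0.5,-3,0,-1]],
])

```text
time_s: 13.65
eef_pos: [555.3, -217.6, 141.6]
ee_rot: [-0.002, 0.462, 0.887, -0.0]
force: [-2.1, -0.1, -9.1]
grip_width: 0.177
```

```bash
python3 st.py
```

```text
13.65 [ 555.3 -217.6  141.6] [-0.57  0.56  1.4  -0.    1.19 -2.75] F [-2.1 -0.1 -9.1] Ft [ 1.1 -1.8  9.1] T [ 0.05  0.54 -0.09] g 0.177 ang 125.0
```

move_arm([
  [[0,0,-2,0,-1],[0,0,-4,0,-1],[0,0,-6,0,-1],[0,0,-6,0,-1]],
])

```text
time_s: 14.15
eef_pos: [555.7, -217.8, 148.4]
ee_rot: [-0.001, 0.462, 0.887, -0.0]
force: [-0.5, -0.0, -2.3]
grip_width: 0.176
```

```bash
python3 st.py 5
```

```text
14.15 [ 555.7 -217.8  148.4] [-0.57  0.55  1.39 -0.    1.2  -2.75] F [-0.5 -0.  -2.3] Ft [ 0.2 -0.4  2.3] T [-0.03  0.04  0.  ] g 0.176 ang 125.0
```

View pics/z5.png

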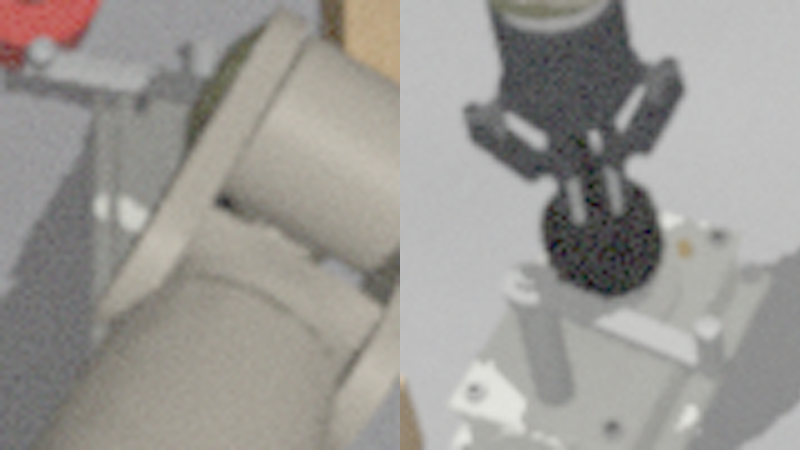

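The cap hangs in the jaws and the vertical force is down to about its own weight. Lifting straight up next.

move_arm([
  [[0,0,-8,0,-1],[0,0,-16,0,-1],[0,0,-25,0,-1],[0,0,-40,0,-1],[0,0,-60,0,-1],[0,0,-75,0,-1],[0,0,-75,0,-1],[0,0,-75,0,-1]],
])

```text
time_s: 15.25
eef_pos: [555.4, -217.6, 222.2]
ee_rot: [-0.002, 0.462, 0.887, -0.0]
force: [0.7, -0.3, -3.1]
grip_width: 0.176
```

```bash
python3 st.py
python3 - <<'E'
from h import *
s=snap('scene','s6.png')['color'];T=cal('top')
a=cv2.resize(s[105:205,145:235],(540,600),interpolation=cv2.INTER_CUBIC); cv2.imwrite('pics/z6.png',(255*(a/255.)**0.5).astype(np.uint8))
t=cv2.imread('pics/t3.png')[180:250,145:275]; cv2.imwrite('pics/tray.png',cv2.resize(t,None,fx=6,fy=6,interpolation=cv2.INTER_CUBIC))
E
```

```text
15.25 [ 555.4 -217.6  222.2] [-0.57  0.49  1.29 -0.    1.37 -2.75] F [ 0.7 -0.3 -3.1] Ft [-0.6  0.4  3.1] T [-0.05  0.05  0.  ] g 0.176 ang 125.0
```

View pics/z6.png

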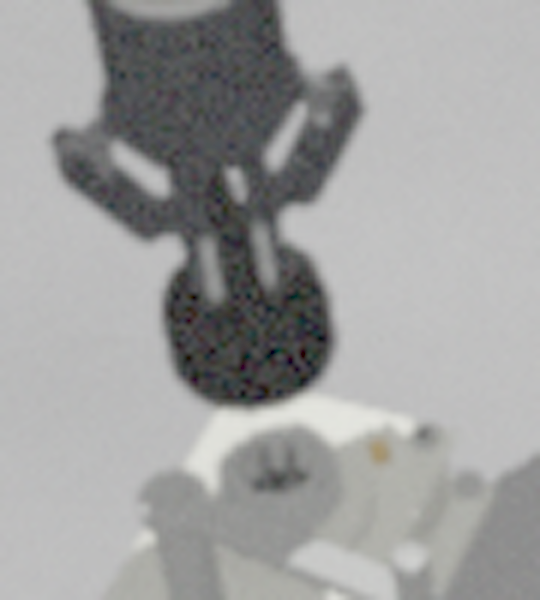

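View pics/tray.png

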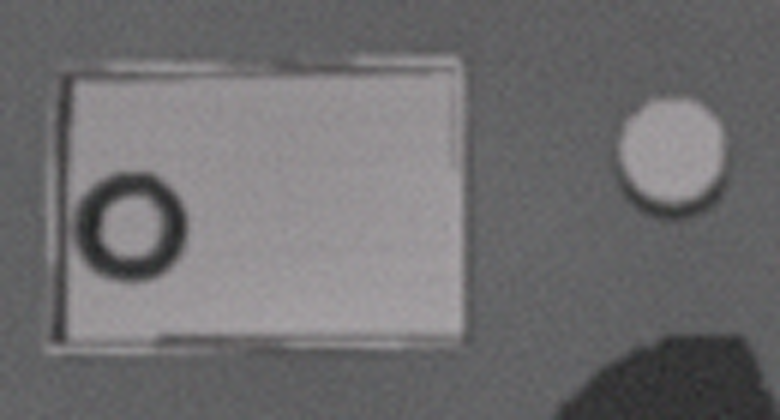

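Cap is free and the neck is open underneath. I'll get the tray centre and check the cap's height in the grip.

Run:
```python
from h import *
T=cal('top');S=cal('scene')
C=[onz(T,145+x/6-.4,180+y/6-.4,28)[:2] for x,y in[(55,66),(464,58),(464,348),(48,352)]]
print(np.round(C),np.mean(C,0)); 
c=np.mean(C,0); ay=(C[0]+C[3]-C[1]-C[2]); ay/=np.linalg.norm(ay); print('y axis',ay,'goal',c-50*ay)
for dz in(45,50,53.5,57):
    q=[pix(S,(555.4+36.5*np.cos(a),-217.6+36.5*np.sin(a),222.2-dz)) for a in np.linspace(0,6.28,60)]; print(dz,np.max(q,0).round(1), 'seen 173.0')
s=sense();M=Rq(s['ee_rot']).as_matrix();print(M.round(3)); print('delta tool',M.T@np.array([*(c-50*ay-s['eef_pos'][:2]),0]))
```

```text
[[606. 340.]
 [608. 111.]
 [447. 109.]
 [447. 337.]] [526.97965839 224.05081743]
y axis [-0.00768859  0.99997044] goal [527.36408802 174.05229532]
45 [200.  171.2] seen 173.0
50 [200.2 172.5] seen 173.0
53.5 [200.4 173.3] seen 173.0
57 [200.5 174.2] seen 173.0
[[-0.573  0.819 -0.005]
 [ 0.819  0.574  0.002]
 [ 0.004 -0.003 -1.   ]]
delta tool [336.85052433 201.61882144   0.88329564]
```

move_arm([
  [[30,18,0,0,-1],[70,42,0,0,-1],[110,66,0,0,-1],[150,90,0,0,-1],[190,114,0,0,-1],[230,138,0,0,-1],[270,162,0,0,-1],[305,183,0,0,-1],[325,195,0,0,-1],[337,202,0,0,-1],[337,202,0,0,-1],[337,202,0,0,-1]],
])

```text
time_s: 16.8
eef_pos: [527.8, 173.5, 222.7]
ee_rot: [-0.003, 0.462, 0.887, -0.0]
force: [0.4, -0.4, -3.5]
grip_width: 0.176
```

```bash
python3 st.py
```

```text
16.8 [527.8 173.5 222.7] [ 0.11  0.4   1.43  0.    1.32 -2.08] F [ 0.4 -0.4 -3.5] Ft [-0.6  0.1  3.5] T [-0.02 -0.02 -0.02] g 0.176 ang 124.9
```

move_arm([
  [[0,0,25,0,-1],[0,0,55,0,-1],[0,0,85,0,-1],[0,0,110,0,-1],[0,0,130,0,-1],[0,0,145,0,-1],[0,0,154,0,-1],[0,0,159,0,-1],[0,0,160,0,-1],[0,0,160,0,-1]],
])

```text
time_s: 18.05
eef_pos: [527.2, 173.8, 63.1]
ee_rot: [-0.002, 0.462, 0.887, -0.0]
force: [-0.2, 0.2, -2.0]
grip_width: 0.181
```

move_arm([
  [[0,0,1,0,-1],[0,0,2,0,-1],[0,0,3,0,-1],[0,0,3,0,-1]],
])

```text
time_s: 18.55
eef_pos: [527.1, 173.8, 60.1]
ee_rot: [-0.002, 0.462, 0.887, -0.0]
force: [0.6, 0.5, -2.8]
grip_width: 0.178
```

move_arm([
  [[0,0,0.7,0,-1],[0,0,1.4,0,-1],[0,0,2,0,-1],[0,0,2,0,-1]],
])

```text
time_s: 19.05
eef_pos: [527.1, 173.8, 58.0]
ee_rot: [-0.002, 0.462, 0.887, -0.0]
force: [0.4, 0.1, -2.3]
grip_width: 0.176
```

move_arm([
  [[0,0,0.5,0,-1],[0,0,1,0,-1],[0,0,1,0,-1]],
])

```text
time_s: 19.42
eef_pos: [527.2, 173.9, 57.5]
ee_rot: [-0.002, 0.462, 0.887, -0.0]
force: [-2.3, 0.8, 4.9]
grip_width: 0.177
```

Contact: the vertical force has reversed to +4.9 N. Releasing gently.

move_arm([
  [[0,0,0,0,-0.6],[0,0,0,0,-0.4],[0,0,0,0,0],[0,0,0,0,0.3],[0,0,0,0,0.3],[0,0,-10,0,0.3],[0,0,-40,0,0.3],[0,0,-90,0,0.3],[0,0,-150,0,0.3],[0,0,-190,0,0.3],[0,0,-190,0,0.3]],
])

```text
time_s: 20.8
eef_pos: [528.9, 173.7, 251.3]
ee_rot: [0.001, 0.462, 0.887, 0.002]
force: [-0.4, 0.1, -0.8]
grip_width: 0.65
```

```bash
python3 st.py
```

```text
20.8 [528.9 173.7 251.3] [ 0.11  0.37  1.38  0.    1.38 -2.08] F [-0.4  0.1 -0.8] Ft [ 0.3 -0.3  0.8] T [ 0.   -0.01  0.04] g 0.65 ang 125.0
```

move_arm([
  [[-45,-100,0,0,0.3],[-90,-200,0,0,0.3],[-135,-300,0,0,0.3],[-175,-400,0,0,0.3],[-175,-400,0,0,0.3],[-175,-400,0,0,0.3],[-175,-400,0,0,0.3],[-175,-400,0,0,0.3],[-175,-400,0,0,0.3],[-175,-400,0,0,0.3]],
])

```text
time_s: 22.05
eef_pos: [332.6, -165.2, 247.7]
ee_rot: [-0.004, 0.481, 0.877, -0.019]
force: [-0.8, 0.1, 0.1]
grip_width: 0.653
```

```bash
python3 - <<'E'
from h import *
a=snap('top','t7.png')['color'];b=snap('scene','s7.png')['color']
a=cv2.resize(a[150:250,140:360],(800,364));b=cv2.resize(b[145:260,150:410],(520,230))
m=np.zeros((600,800,3),np.uint8);m[:364]=a;m[366:596,:520]=b
cv2.imwrite('pics/z7.png',(255*(m/255.)**0.6).astype(np.uint8))
E
python3 st.py
```

```text
22.15 [ 332.5 -165.4  247.8] [-0.75 -0.04  1.88 -0.04  1.3  -2.88] F [-0.5  0.7 -0.2] Ft [0.9 0.  0.2] T [ 0.02 -0.05 -0.03] g 0.649 ang 122.5
```

View pics/z7.png

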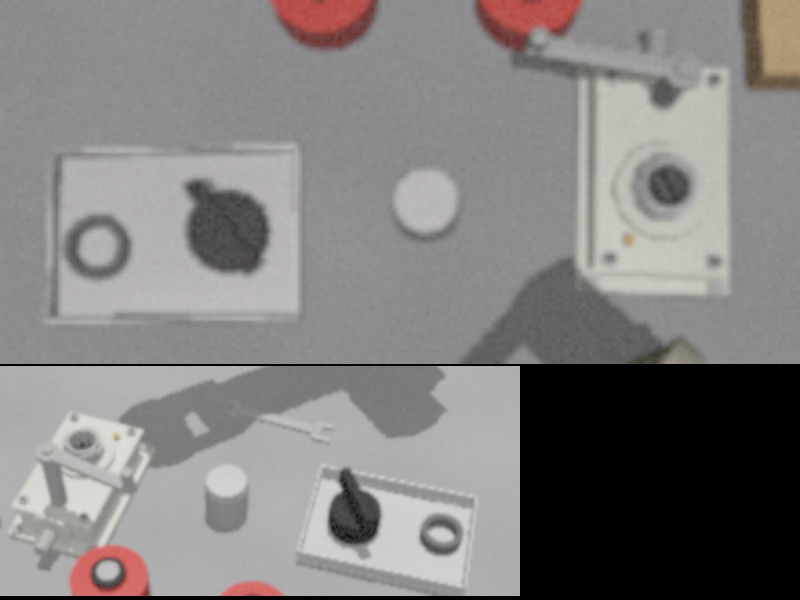

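The cap stands upright in the tray's free half at (228,230), well clear of the nut. The locking arm is open, and the tin and the rest look undisturbed. Joint 6 has ended up at its limit, so I'll back it off before handing in.

```bash
python3 -c "
from h import *
print(sense()['joints'])"
```

```text
[-0.75311929 -0.03823093  1.88261314 -0.0401193   1.29609549 -2.87983328]
```

move_arm([
  [[0,0,-10,2,0.3],[0,0,-10,4,0.3],[0,0,-10,4,0.3],[0,0,-10,4,0.3]],
])

```text
time_s: 22.65
eef_pos: [332.9, -164.8, 257.8]
ee_rot: [-0.0, 0.652, 0.758, -0.019]
force: [-1.3, -0.3, -0.5]
grip_width: 0.65
```

```bash
python3 st.py; python3 -c "
from h import *
print(ctrl.finish_job())"
```

```text
22.65 [ 332.9 -164.8  257.8] [-0.75 -0.05  1.86 -0.04  1.32 -2.46] F [-1.3 -0.3 -0.5] Ft [-0.1 -1.3  0.5] T [ 0.03 -0.03 -0.09] g 0.65 ang 98.6
the job is handed in; nothing more can be done
None
```

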